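Hang the counting spatula back on its fork

TASK

Draw the blue-handled counting spatula out of its green stand and hang it on the empty blue-tagged fork of the rack, between the other spatulas, without knocking them or the bottles. Rest its cross pin gently on the fork's prongs, slide it back along them to the notch in front of the backstop, lower it into the notch while still holding it, and only then let go, so that it hangs straight and still. The fork is light: never push on it harder than about 20 N, and put no more than a light touch on the neighbours.

Things in the scene. Friction and masses are not known exactly. Their poses are not given: they have to be found in the camera images.
- spatula: Blue-handled steel counting spatula, about 110 g, 196 mm long, standing blade down in the stand. Origin: centre of the blade's lower end; z up along the tool, y across the blade. Blade 30 mm (y) by 3 mm (x), z 0 to 80. Round neck 8 mm thick, z 80 to 140. Handle 14 (x) by 16 (y) mm, z 140 to 196. Front and back alike: it may hang either way round. It balances about 40 mm below the pin.
- spatula_pin (a point): Centre of the spatula's cross pin: a square steel pin, 8 by 8 mm and 36 mm long along the spatula's y, 124 mm up from the blade's lower end, crossing the neck 16 mm below the handle.
- spatula_grip (a point): Good point to grip on the spatula's handle, on its axis, 170 mm up from the blade's lower end (46 mm above the pin).
- stand: Fixed green block 75 (x) by 60 (y) by 45 mm high with a slot 5 mm wide (x), 36 mm long (y), 40 mm deep from its top, in which the spatula stands with its lower end 5 mm above the counter; it may lean by up to 3 degrees. Origin: centre of the underside; axes as the slot's and the spatula's.
- rack: Fixed rack: foot 110 by 320 by 10 mm, posts, and a rail along its y, top 170 mm above the counter. Origin on the counter about under the rail; x points into the rack, away from the forks' open ends. Five steel forks stand out to -x at y -100, -50, 0, 50, 100 mm; four hold other spatulas, the blue-tagged one in the middle is empty.
- home: Blue clamp of the empty fork, axes as the rack's. Origin: middle of the clamp's front (-x) face, level with the upper faces of the fork's two prongs (165 mm above the counter) and midway between them. The fork is clamped so that its notch centre lies anywhere from 25 to 55 mm in front (x -25 to -55); this is NOT measured: feel for it. Rigid steel. Come in level from the open end (-x).
- home_tag (a point): Round blue tag, 22 mm wide, on the blue clamp, 15 mm behind its front face, 13 mm above the prongs. Fork along x from its notch centre: turned-up ends -58 to -54 mm, 8 mm high; flat prongs -54 to -6, 14 mm deep; notch -6 to +6, 8 mm deep; backstop face +6, 10 mm high. Prongs 6 mm wide, gap 14 mm (the neck fits, the blade does not). Pin axis: z +4 on the flat, -4 in the notch.
- red_spatula: Hung counting spatula with a red handle, same shape and size as the blue one (spatula), hanging on a fork of the rack. Origin: centre of the blade's lower end, z up along the handle. A bystander: leave it hanging undisturbed.
- green_spatula: Hung counting spatula with a green handle, same shape and size as the blue one (spatula), hanging on a fork of the rack. Origin: centre of the blade's lower end, z up along the handle. A bystander: leave it hanging undisturbed.
- yellow_spatula: Hung counting spatula with a yellow handle, same shape and size as the blue one (spatula), hanging on a fork of the rack. Origin: centre of the blade's lower end, z up along the handle. A bystander: leave it hanging undisturbed.
- white_spatula: Hung counting spatula with a white handle, same shape and size as the blue one (spatula), hanging on a fork of the rack. Origin: centre of the blade's lower end, z up along the handle. A bystander: leave it hanging undisturbed.
- amber_bottle: Loose amber pill bottle, 44 mm in diameter, 75 mm high; origin under its centre. Bystander.
- stock_bottle: Loose white stock bottle with a blue label, 60 mm in diameter, 95 mm high; origin under its centre. Bystander.
- orange_bottle: Loose orange pill bottle, 40 mm in diameter, 65 mm high; origin under its centre. Bystander.
There are look-alikes about, which are no part of the job. What is shaped like the spatula but purple is not meant.

How it is judged:
On the way, in this order (a step that is already met when the one before it is completed fails the run):
1. the spatula is drawn up out of the stand (z of spatula in the frame of stand above 0.05 m), for 0.1 s.
2. the cross pin rests on top of the blue-tagged fork's prongs while the fingers still hold the handle (z of spatula_pin in the frame of home between 0.0028 and 0.006 m and y of spatula_pin in the frame of home between -0.006 and 0.006 m and contact force between the fingers and spatula above 1 N and contact force between spatula and home above 0.5 N), for 0.5 s.
3. the cross pin is down in the notch of the blue-tagged fork, resting on it, while the fingers still hold the handle (z of spatula_pin in the frame of home between -0.008 and -0.001 m and x of spatula_pin in the frame of home between -0.059 and -0.021 m and y of spatula_pin in the frame of home between -0.006 and 0.006 m and contact force between the fingers and spatula above 1 N and contact force between spatula and home above 0.5 N), for 0.2 s.
At the end, for the whole second after the job is handed in: The blue spatula is released and still, hanging upright (0.12 rad), its pin in the blue-tagged fork's notch: 1 to 8 mm below the prongs' tops, within 6 mm sideways, along the rack within 0.15 rad, carried by the fork. The other spatulas hang upright (0.15 rad), within 15 mm of their starts (z of spatula_pin in the frame of home between -0.008 and -0.001 m and x of spatula_pin in the frame of home between -0.059 and -0.021 m and y of spatula_pin in the frame of home between -0.006 and 0.006 m and angle between spatula's own z axis and vertical below 0.12 rad and angle between the y axis of spatula and the y axis of home, either way round below 0.15 rad and linear speed of spatula below 0.03 m/s and contact force between spatula and home above 0.3 N and contact force between the fingers and spatula below 0.05 N and angle between each of red_spatula, green_spatula, yellow_spatula, white_spatula's own z axis and vertical below 0.15 rad and distance of each of red_spatula, green_spatula, yellow_spatula, white_spatula from where it was at the start of the episode below 0.015 m); the robot touches nothing.
It fails at once if the spatula presses on the blue-tagged fork with more than 22 N (contact force between spatula and home above 22 N).
It fails at once if the robot presses on the blue-tagged fork or its clamp with more than 22 N (contact force between the arm and home above 22 N).
It fails at once if another spatula is knocked 25 mm out of place (distance of any of red_spatula, green_spatula, yellow_spatula, white_spatula from where it was at the start of the episode above 0.025 m).
It fails at once if the blue spatula hits another one with more than 4 N (contact force between spatula and red_spatula above 4 N or contact force between spatula and green_spatula above 4 N or contact force between spatula and yellow_spatula above 4 N or contact force between spatula and white_spatula above 4 N).
It fails at once if a bottle is moved by more than 25 mm (distance of any of amber_bottle, stock_bottle, orange_bottle from where it was at the start of the episode above 0.025 m).
It also fails if it takes over 72 s, if anything falls off the work surface, if the arm or the gripper's body presses on something with over 40 N, if the wrist force passes 120 N, or if a joint passes its speed limit or range.

ROBOT

A 6-joint arm with a two-finger parallel gripper is mounted at the origin on the work surface. World frame = base frame: x ahead of the robot, y to its left, z up, the work surface at z = 0. Lengths are in m, angles in rad, forces in N, time in s.
With the tool pointing down it reaches from about 0.375 to 0.9 m from the base axis. Payload 3.1 kg.
Tool frame: the origin (TCP) lies at the centre of the arm's flange, where the gripper is bolted on; the fingertips stand 182 mm ahead of it and the grasp point (between the pads) lies 164 mm ahead of it; z points along the fingers, y is the line along which they close (so a half turn about z gives the same grasp; the last joint's range is limited). The gripper opens to 87 mm and grips with 3 to 60 N. Pads are 19 mm wide; open, the fingers measure 117 mm over their backs; the gripper's body (75 mm by 190 mm) begins 51 mm behind the grasp point.
Start: joints at [1.115, 0.527, 1.433, -0, 1.181, -0.178], TCP at [0.171, 0.601, 0.405] pointing down, gripper open.
Joint ranges: [-3.08, 3.08], [-0.75, 2.2], [0.22, 2.44], [-1.43, 4.57], [0, 2.65], [-2.85, 2.85]. Speed limits (rad/s): [2.79, 2.79, 3.14, 3.14, 3.14, 3.14].

INTERFACE

Orientations are given as a unit quaternion [x, y, z, w].
In Python, from rig import * gives the robot as it stands.
- The arm moves only by the tool move_arm, never from a script. Its argument "commands" is a list that holds one entry, the list of rows, each a list of 6 numbers: the shift along the tool's x, y, z in units of 40 mm (1.0 is 40 mm), then the turn, a rotation vector about the tool's x, y, z in rad. A call has 1 to 12 rows; each row is the pose to reach, as a shift and turn from the pose commanded when the call began, along the tool's axes at that moment; what a row does not reach only later rows make up. A row lasts 1/8 s, in which the tool goes at most 62.5 mm and 10.7 degrees, less where a joint would pass 70% of its speed; a pose out of reach is approached as far as the arm can. A call with a gripper value outside its range is refused whole. "claw" is the closure, from -1 (fully open) to 1 (shut), so that 0 is half open, set as the call begins (left out, the last holds). The fingers move at their own pace and stop on an object; "squeeze" is the grip in N (left out, the last holds). Time passes only in rows, so rows that repeat a pose let the fingers close. It gives the time, the measured TCP pose, the force, the opening and the grip force at its end, in the units of the state.
- get_obs(): the state, without advancing time (a new reading comes with each control period).
- camera(name): name is "scene" or "top" or "wrist"; returns a dict with "pixels" (400x640x3 uint8, blue, green, red), "range_z" (400x640 float32, m along the optical axis (not along the pixel's ray), 0 where there is no reading), "camera_matrix" (3x3 intrinsics, pixels), "extrinsics" (4x4, takes a point from world to camera coordinates). Camera axes: x right, y up, looking along -z (the intrinsics and any distortion apply to the point x, -y, -z); pixel columns grow to the right and rows downward; lengths in m; the calibration is good to about 2 mm. A picture is of the moment at which its call begins.
- hand_in(): hands the job in; it is judged then, once.
The state is a dict: "time": time; "q": joint angles; "joint_velocities": joint speeds; "joint_torque": joint torques, N m; "position": TCP position; "tool_rot": TCP orientation; "ft_force": force on the tool from outside, world axes, zero at the start; "moment": the same for the moment, N m; "grip_width": finger opening in m; "grip_force": force on a finger pad.
Only numpy, scipy, OpenCV 4.12 (cv2) and the standard library are available. Lean on these libraries where they do the work, as an engineer would, in place of code of your own. Each camera call takes 0.05 s, during which the arm holds its last target. There are 200 camera calls.

## Working session

There is one attempt and no reset: what is moved stays moved. The work goes in short steps, Python scripts to look and compute and a tool call to move; the robot and the scene stay as the last step left them, time stands still between calls to the robot, and variables do not carry over. Pictures are saved under pics/ and viewed, at most 10 in all, crops included, and the job is handed in when it is done.

Besides the shell and the picture viewer there is one more tool, called after "Request:" by a JSON object that holds its "method" and its "body", one argument or row to a line. move_arm: Moves the arm, as the interface text tells. Its arguments: {"type":"object","properties":{"commands":{"type":"array","items":{"type":"array","items":{"type":"array","items":{"type":"number"}}}},"claw":{"type":"number"},"squeeze":{"type":"number"}},"required":["commands"]}

```bash
mkdir -p pics
cat > h.py <<'E'
from rig import *
import numpy as np, cv2
from scipy.spatial.transform import Rotation as R
def snap(n):
    c=camera(n); np.savez('last_%s.npz'%n,**{k:np.asarray(v) for k,v in c.items()}); return c
def w(c,u,v,d=None):
    "pixel->world with depth"
    K=c['camera_matrix'];E=c['extrinsics']
    u=np.asarray(u,float);v=np.asarray(v,float)
    if d is None: d=c['range_z'][v.astype(int),u.astype(int)]
    p=np.stack([(u-K[0,2])/K[0,0]*d,-(v-K[1,2])/K[1,1]*d,-d],-1)
    return (p-E[:3,3])@E[:3,:3]
def onz(c,u,v,z):
    C=w(c,u,v,0.0*np.asarray(u,float)); P=w(c,u,v,1.0+0*np.asarray(u,float))
    t=(z-C[...,2])/(P-C)[...,2]; return C+(P-C)*t[...,None]
E
python3 - <<'E'
from h import *
for n in('scene','top'):
    c=snap(n); cv2.imwrite(f'pics/{n}.png',c['pixels'])
    print(n,c['camera_matrix'],c['extrinsics'], {k:np.shape(v) for k,v in c.items()})
print(get_obs())
E
```

```text
scene [[487.50116176   0.         322.34757848]
 [  0.         487.50116176 196.66480973]
 [  0.           0.           1.        ]] [[ 0.9847519   0.17380997  0.00733434 -0.56088936]
 [-0.14127346  0.77438551  0.61674054 -0.01106092]
 [ 0.10151605 -0.60837256  0.78713234 -1.3206143 ]
 [ 0.          0.          0.          1.        ]] {'pixels': (400, 640, 3), 'range_z': (400, 640), 'camera_matrix': (3, 3), 'extrinsics': (4, 4)}
top [[474.11529076   0.         319.98111592]
 [  0.         474.11529076 203.86221811]
 [  0.           0.           1.        ]] [[ 3.38331846e-02 -9.99427475e-01 -1.96967827e-04  3.49239922e-02]
 [ 9.75073399e-01  3.29654932e-02  2.19420015e-01 -5.76222576e-01]
 [-2.19287899e-01 -7.61573598e-03  9.75630472e-01 -1.25223000e+00]
 [ 0.00000000e+00  0.00000000e+00  0.00000000e+00  1.00000000e+00]] {'pixels': (400, 640, 3), 'range_z': (400, 640), 'camera_matrix': (3, 3), 'extrinsics': (4, 4)}
{'time': 0.1, 'q': array([ 1.11550039e+00,  5.28370200e-01,  1.43379251e+00, -3.24448837e-05,
        1.18141058e+00, -1.78492363e-01]), 'joint_velocities': array([ 7.44614629e-04, -1.53115088e-03, -2.92740439e-03, -2.56464961e-04,
        7.47051608e-04,  8.62274081e-05]), 'joint_torque': array([ 2.64656956e-04, -4.40985954e+01, -1.77150947e+01,  6.35034358e-02,
        5.34479634e-02, -5.76436469e-05]), 'position': array([0.17062997, 0.60092667, 0.40386515]), 'tool_rot': array([ 1.37954179e-01,  9.90438117e-01, -9.45683693e-04, -2.94345104e-04]), 'ft_force': array([-0.43125141, -1.05916793, -0.4411951 ]), 'moment': array([-0.05063964, -0.00545891,  0.02438896]), 'grip_force': 0.0, 'grip_width': 0.08699650858417043}
```

View pics/scene.png

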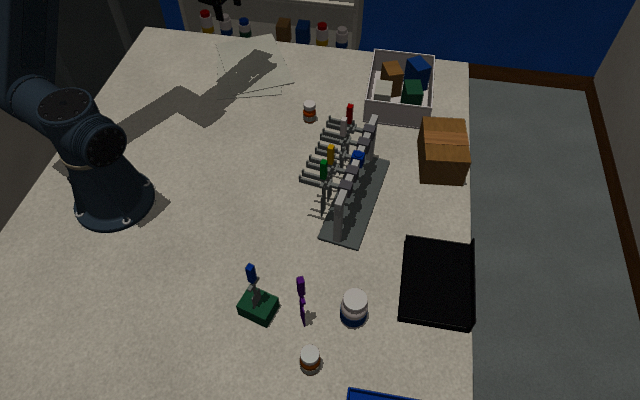

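View pics/top.png

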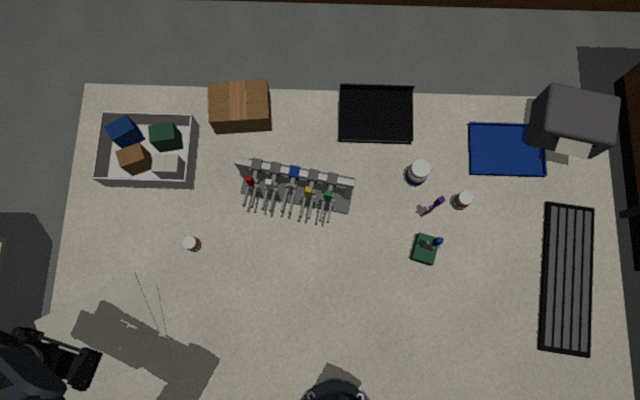

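The blue handle in the green stand (scene 251,270; top 437,241) is the target. Things it could be taken for: the purple spatula (scene 301,287; top 432,205), the blue tag (scene 358,157; top 294,172) and the blue tray (top 507,150), none of which fit the description.

```bash
cat > m.py <<'E'
from h import *
for n in('scene','top'):
    c=dict(np.load(f'last_{n}.npz')); im=c['pixels']; hsv=cv2.cvtColor(im,cv2.COLOR_BGR2HSV)
    vv,uu=np.mgrid[0:400,0:640]; P=w(c,uu,vv)
    H,S,V=[hsv[...,i].astype(int) for i in range(3)]; ok=c['range_z']>0
    def reg(m,box): 
        r=np.zeros_like(m);x0,y0,x1,y1=box;r[y0:y1,x0:x1]=1;return m&r&ok
    b1=(235,255,285,330) if n=='scene' else (405,225,450,270)
    g=reg((abs(H-70)<18)&(S>100),b1); p=P[g]; t=p[abs(p[:,2]-.045)<.005]
    r=cv2.minAreaRect((t[:,:2]*1000).astype(np.float32)); print(n,'stand',r,len(t), t.mean(0))
    b=reg((abs(H-115)<12)&(S>120),b1); p=P[b]; print('handle',p.mean(0),p.min(0),p.max(0),len(p))
    for z in (.145,.16,.175,.19,.201):
        q=p[abs(p[:,2]-z)<.007]
        if len(q): print('  z',z,q.mean(0).round(4),len(q))
    b2=(300,100,395,220) if n=='scene' else (235,155,360,225)
    b=reg((abs(H-115)<12)&(S>120),b2); p=P[b]; print('tag',np.median(p,0),p.min(0),p.max(0),len(p))
    for nm,h in(('red',0),('green',62),('yel',22)):
        b=reg((np.minimum(abs(H-h),180-abs(H-h))<9)&(S>120),b2);p=P[b]; p=p[p[:,2]>.15];print(nm,p.mean(0) if len(p) else 0,len(p),p[:,2].max() if len(p) else 0)
    # rack rail and foot
    b=reg(abs(P[...,2]-.17)<.004,b2);p=P[b];print('z170',cv2.minAreaRect((p[:,:2]*1000).astype(np.float32)),len(p))
    b=reg(abs(P[...,2]-.01)<.004,(b2[0]-10,b2[1],b2[2]+10,b2[3]+30));p=P[b];print('foot',cv2.minAreaRect((p[:,:2]*1000).astype(np.float32)),len(p))
    x0,y0,x1,y1=b1; a=cv2.resize(im[y0-25:y1+10,x0-25:x1+45],None,fx=4,fy=4)
    x0,y0,x1,y1=b2; d=cv2.resize(im[y0:y1,x0:x1],None,fx=4,fy=4)
    a=cv2.resize(a,(int(a.shape[1]*300/a.shape[0]),300));d=cv2.resize(d,(int(d.shape[1]*300/d.shape[0]),300))
    cv2.imwrite(f'pics/c_{n}.png',np.hstack([a,d])[:,:800])
E
python3 m.py; python3 -c "
import cv2,numpy as np
a=cv2.imread('pics/c_scene.png');b=cv2.imread('pics/c_top.png');k=np.zeros((600,800,3),'uint8');k[:300,:a.shape[1]]=a;k[300:,:b.shape[1]]=b;cv2.imwrite('pics/both.png',k)"
```

```text
scene stand ((462.8548583984375, -241.18582153320312), (59.84626770019531, 75.14664459228516), 74.64315032958984) 653 [ 0.46581197 -0.24590553  0.04483858]
handle [ 0.46435443 -0.2439332   0.18033442] [ 0.4549819  -0.25023236  0.13083858] [ 0.47107167 -0.22984437  0.20348873] 160
  z 0.145 [ 0.4652 -0.2453  0.1486] 12
  z 0.16 [ 0.4649 -0.2451  0.1604] 31
  z 0.175 [ 0.4653 -0.2455  0.1751] 28
  z 0.19 [ 0.4649 -0.2457  0.1904] 32
  z 0.201 [ 0.4633 -0.2418  0.1998] 56
tag [0.63704434 0.11850498 0.17439615] [0.60636824 0.08493374 0.0111572 ] [0.64960736 0.24841381 0.18221306] 139
red [0.59689951 0.22737352 0.21196151] 107 0.23594946824887145
green [0.56430762 0.03060805 0.21124634] 131 0.2352660779382204
yel [0.57242583 0.08125297 0.21051312] 132 0.23709827753763804
z170 ((586.0899658203125, 132.43896484375), (322.671630859375, 128.39459228515625), 80.908447265625) 893
foot ((611.0682983398438, 242.89556884765625), (312.62615966796875, 575.7669677734375), 5.971908092498779) 2682
top stand ((463.6636962890625, -239.24510192871094), (60.422847747802734, 71.31121826171875), 74.243782043
[... 182 characters left out ...]
 [ 0.4586 -0.245   0.1481] 1
  z 0.16 [ 0.4601 -0.2348  0.1591] 3
  z 0.175 [ 0.4604 -0.2352  0.1744] 10
  z 0.19 [ 0.4609 -0.2367  0.191 ] 10
  z 0.201 [ 0.4635 -0.2398  0.2006] 31
tag [0.63189981 0.12347152 0.17565916] [0.61984143 0.11108443 0.14625863] [0.64817007 0.13848165 0.18314341] 106
red [0.59530385 0.23033593 0.21892617] 70 0.237105862617248
green [0.56222353 0.03477206 0.22138274] 48 0.23674274024353556
yel [0.57124059 0.08368505 0.21850444] 66 0.23597824887488264
z170 ((588.1670532226562, 131.7793426513672), (317.0071716308594, 128.83714294433594), 80.87493896484375) 921
foot ((588.2637939453125, 121.8525619506836), (291.6307678222656, 424.039794921875), 1.9266940355300903) 1411
```

View pics/both.png

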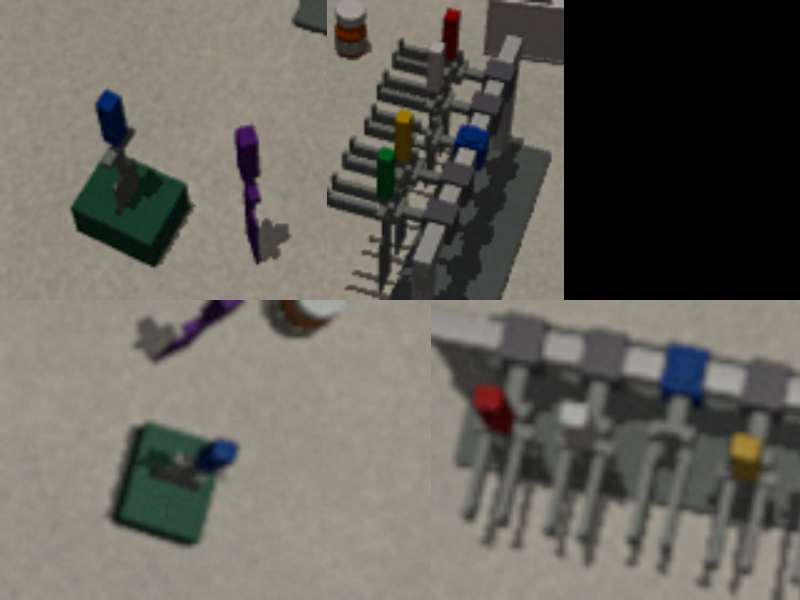

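The crop confirms it: blue handle upright in the green block at crop (110,115). The purple one is separate at (248,155). The blue clamp with its empty fork is at (685,370) in the lower panel.

```bash
cat > plan.py <<'E'
from h import *
def M(deg):
    a=np.radians(deg); y=np.array([np.cos(a),np.sin(a),0]); z=np.array([0,0,-1.]); return np.stack([np.cross(y,z),y,z],1)
def rows(tgt,step=.055,sd=9):
    "tgt: list of (xyz,deg or None) -> rows from the present pose"
    o=get_obs(); R0=R.from_quat(o['tool_rot']).as_matrix(); p=o['position']
    y=R0[:,1]; d=np.degrees(np.arctan2(y[1],y[0])); out=[]
    print('t',round(o['time'],2),'pos',p.round(4),'yaw',d.round(2),'tiltz',R0[:,2].round(4),'F',np.round(o['ft_force'],2),'w',round(o['grip_width'],4),'gf',round(o['grip_force'],2))
    pp,dd=p,d
    for t,td in tgt:
        t=np.array(t,float); td=dd if td is None else td
        n=int(max(np.ceil(np.linalg.norm(t-pp)/step),np.ceil(abs(td-dd)/sd),1))
        for i in range(1,n+1):
            q=pp+(t-pp)*i/n; a=dd+(td-dd)*i/n
            s=R0.T@(q-p)/.04; r=R.from_matrix(R0.T@M(a)).as_rotvec()
            out.append([round(float(v),3)+0. for v in [*s,*r]])
        pp,dd=t,td
    print(len(out)); print(str(out).replace(' ',''))
E
python3 - <<'E'
from plan import *
rows([((.33,.40,.50),45),((.43,.1,.50),10),((.463,-.24,.47),-15.5)])
c=dict(np.load('last_scene.npz'));hsv=cv2.cvtColor(c['pixels'],cv2.COLOR_BGR2HSV)
m=(abs(hsv[...,0].astype(int)-140)<10)&(hsv[...,1]>80);m[:260]=0;m[340:]=0;v,u=np.nonzero(m);P=w(c,u,v);print(P.min(0),P.max(0))
E
```

```text
t 0.1 pos [0.1706 0.6009 0.4039] yaw 74.14 tiltz [-8.0e-04 -1.8e-03 -1.0e+00] F [-0.43 -1.06 -0.44] w 0.087 gf 0.0
18
[[-1.041,-0.75,-0.48,-0.002,0.0,0.102],[-2.082,-1.499,-0.959,-0.002,0.0,0.203],[-3.123,-2.249,-1.439,-0.002,0.0,0.305],[-4.164,-2.998,-1.918,-0.002,0.0,0.407],[-5.205,-3.748,-2.398,-0.002,0.0,0.509],[-5.947,-4.836,-2.396,-0.002,0.0,0.61],[-6.689,-5.925,-2.394,-0.002,0.0,0.712],[-7.432,-7.014,-2.392,-0.002,0.0,0.814],[-8.174,-8.102,-2.39,-0.002,0.001,0.916],[-8.916,-9.191,-2.388,-0.002,0.001,1.018],[-9.659,-10.279,-2.386,-0.002,0.001,1.119],[-10.104,-11.415,-2.277,-0.002,0.001,1.183],[-10.549,-12.551,-2.168,-0.002,0.001,1.247],[-10.995,-13.686,-2.059,-0.002,0.001,1.31],[-11.44,-14.822,-1.95,-0.002,0.001,1.374],[-11.885,-15.957,-1.84,-0.002,0.001,1.437],[-12.33,-17.093,-1.731,-0.002,0.001,1.501],[-12.776,-18.229,-1.622,-0.002,0.001,1.565]]
[ 0.55963441 -0.69737192 -0.00313257] [ 0.93879198 -0.03848458  1.05043369]
```

Request:
{"method": "move_arm", "body": {
  "commands": [
    [[-1.04,-0.75,-0.48,0,0,0.1],[-2.08,-1.5,-0.96,0,0,0.2],[-3.12,-2.25,-1.44,0,0,0.3],[-4.16,-3.0,-1.92,0,0,0.4],[-5.2,-3.75,-2.4,0,0,0.5],[-5.95,-4.84,-2.4,0,0,0.61],[-6.69,-5.93,-2.4,0,0,0.71],[-7.43,-7.01,-2.4,0,0,0.81],[-8.17,-8.1,-2.4,0,0,0.92],[-8.92,-9.19,-2.4,0,0,1.02],[-9.66,-10.28,-2.4,0,0,1.12],[-9.66,-10.28,-2.4,0,0,1.12]]
  ],
  "claw": -0.15
}}

```text
time: 1.6
position: [0.4312, 0.0972, 0.5005]
tool_rot: [0.645, 0.764, -0.0, 0.0]
ft_force: [1.1, 0.1, -0.1]
grip_width: 0.0499
grip_force: 0.0
```

Run:
```python
from plan import *
rows([((.463,-.24,.50),-15.5)])
```

```text
t 1.6 pos [0.4312 0.0972 0.5005] yaw 9.62 tiltz [ 0.e+00 -7.e-04 -1.e+00] F [ 1.11  0.06 -0.06] w 0.0499 gf 0.0
7
[[-1.206,-0.089,0.003,0.0,0.001,0.063],[-2.413,-0.178,0.006,0.0,0.001,0.125],[-3.619,-0.267,0.008,0.0,0.001,0.188],[-4.826,-0.356,0.011,0.0,0.001,0.25],[-6.032,-0.446,0.014,0.0,0.001,0.313],[-7.238,-0.535,0.017,0.0,0.001,0.376],[-8.445,-0.624,0.02,0.0,0.001,0.438]]
```

Request:
{"method": "move_arm", "body": {
  "commands": [
    [[-1.2,-0.09,0,0,0,0.06],[-2.4,-0.18,0,0,0,0.13],[-3.6,-0.27,0,0,0,0.19],[-4.83,-0.36,0,0,0,0.25],[-6.03,-0.45,0,0,0,0.31],[-7.24,-0.54,0,0,0,0.38],[-8.45,-0.62,0,0,0,0.44],[-8.45,-0.62,0,0,0,0.44],[-8.45,-0.62,0,0,0,0.44]]
  ]
}}

```text
time: 2.72
position: [0.4642, -0.2359, 0.5002]
tool_rot: [0.794, 0.608, 0.0, -0.001]
ft_force: [-0.5, 0.0, -0.3]
grip_width: 0.0503
grip_force: 0.0
```

Run:
```python
from plan import *
c=snap('wrist'); cv2.imwrite('pics/w1.png',c['pixels'])
rows([((.463,-.24,.342),-15.5)])
hsv=cv2.cvtColor(c['pixels'],cv2.COLOR_BGR2HSV);H=hsv[...,0].astype(int)
vv,uu=np.mgrid[0:400,0:640]; P=w(c,uu,vv); ok=c['range_z']>0
m=(abs(H-115)<12)&(hsv[...,1]>110)&ok&(abs(P[...,0]-.463)<.04)&(abs(P[...,1]+.24)<.04);p=P[m]
t=p[p[:,2]>.197];print(len(p),len(t),t.mean(0),cv2.minAreaRect((t[:,:2]*1000).astype(np.float32)))
m=(abs(H-70)<18)&(hsv[...,1]>90)&ok&(abs(P[...,2]-.045)<.006);t=P[m];print(len(t),cv2.minAreaRect((t[:,:2]*1000).astype(np.float32)))
```

```text
t 2.77 pos [ 0.4642 -0.2355  0.5003] yaw -15.13 tiltz [-0.0011  0.0017 -1.    ] F [-0.52  0.61 -0.38] w 0.05 gf 0.0
3
[[-0.04,0.002,1.319,-0.001,-0.001,0.002],[-0.08,0.005,2.639,-0.001,-0.001,0.004],[-0.121,0.007,3.958,-0.002,-0.001,0.006]]
931 781 [ 0.46470105 -0.22197271  0.34591013] ((463.0059509277344, -225.1004638671875), (44.40144348144531, 77.20491027832031), 85.00558471679688)
1986 ((463.1783752441406, -238.6907958984375), (58.6783447265625, 72.8302993774414), 74.0550537109375)
```

View pics/w1.png

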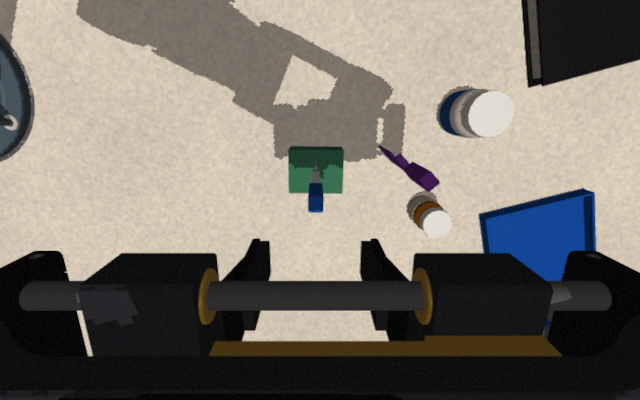

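Wrist view: the handle at (316,197) stands over the stand and lines up with the gap between the fingers (centre column about 317). The purple one at (415,172) is clear.

Run:
```python
from plan import *
c=dict(np.load('last_wrist.npz'));im=c['pixels'];hsv=cv2.cvtColor(im,cv2.COLOR_BGR2HSV).astype(int)
v,u=np.nonzero((abs(hsv[...,0]-115)<12)&(hsv[...,1]>110));k=(abs(u-316)<25)&(v>175)&(v<220);P=w(c,u[k],v[k])
print(k.sum(),P.min(0),P.max(0))
for z in(.15,.165,.18,.195,.203):
    q=P[abs(P[:,2]-z)<.005]; print(z,len(q),q.mean(0).round(4))
```

```text
383 [ 0.45595951 -0.24658812  0.1475799 ] [ 0.48479787 -0.15905402  0.48049131]
0.15 20 [ 0.4651 -0.2318  0.1514]
0.165 26 [ 0.4654 -0.2319  0.1648]
0.18 33 [ 0.4649 -0.2317  0.1801]
0.195 59 [ 0.4648 -0.2338  0.1961]
0.203 227 [ 0.4633 -0.2384  0.2011]
```

Request:
{"method": "move_arm", "body": {
  "commands": [
    [[-0.03,0,0.8,0,0,0],[-0.07,0,1.6,0,0,0.01],[-0.08,0,2.4,0,0,0.01],[-0.08,0,3.0,0,0,0.01],[-0.08,0,3.5,0,0,0.01],[-0.08,0,3.95,0,0,0.01],[-0.08,0,3.95,0,0,0.01],[-0.08,0,3.95,0,0,0.01]]
  ]
}}

```text
time: 3.78
position: [0.4637, -0.2394, 0.3435]
tool_rot: [0.797, 0.604, 0.0, 0.0]
ft_force: [0.8, 0.3, -0.2]
grip_width: 0.0501
grip_force: 0.0
```

Request:
{"method": "move_arm", "body": {
  "commands": [
    [[0,0,0,0,0,0],[0,0,0,0,0,0],[0,0,0,0,0,0],[0,0,0,0,0,0],[0,0,0,0,0,0],[0,0,0,0,0,0],[0,0,0,0,0,0],[0,0,0,0,0,0]]
  ],
  "claw": 1,
  "squeeze": 20
}}

```text
time: 4.78
position: [0.4633, -0.2402, 0.3428]
tool_rot: [0.798, 0.603, -0.0, -0.0]
ft_force: [-0.5, 0.0, 0.5]
grip_width: 0.0139
grip_force: 20.0
```

Run:
```python
from plan import *
rows([((.463,-.24,.44),-15.5)]); o=get_obs(); print(o['moment'])
```

```text
t 4.78 pos [ 0.4633 -0.2402  0.3428] yaw -15.81 tiltz [-1.e-04 -0.e+00 -1.e+00] F [-0.55  0.05  0.53] w 0.0139 gf 20.0
2
[[0.002,-0.005,-1.215,0.0,0.0,-0.003],[0.003,-0.009,-2.43,0.0,0.0,-0.005]]
[-0.02962986  0.19249171 -0.05215412]
```

Request:
{"method": "move_arm", "body": {
  "commands": [
    [[0,0,-0.3,0,0,0],[0,0,-0.7,0,0,0],[0,0,-1.2,0,0,0],[0,0,-1.8,0,0,0],[0,0,-2.4,0,0,0],[0,0,-3.0,0,0,0],[0,0,-3.5,0,0,0],[0,0,-3.8,0,0,0],[0,0,-3.8,0,0,0],[0,0,-3.8,0,0,0]]
  ]
}}

```text
time: 6.02
position: [0.4631, -0.24, 0.494]
tool_rot: [0.798, 0.603, -0.0, -0.001]
ft_force: [-0.9, -0.1, -0.6]
grip_width: 0.0139
grip_force: 20.0
```

Run:
```python
from plan import *
rows([((.44,0,.51),-9.1)],step=.045); o=get_obs(); print(o['moment'])
```

```text
t 6.03 pos [ 0.4631 -0.24    0.494 ] yaw -15.82 tiltz [-0.0014  0.0012 -1.    ] F [-0.89 -0.15 -0.56] w 0.0139 gf 20.0
6
[[0.936,-0.365,-0.066,-0.002,-0.001,-0.02],[1.872,-0.73,-0.131,-0.002,-0.001,-0.039],[2.808,-1.096,-0.197,-0.002,-0.001,-0.059],[3.744,-1.461,-0.262,-0.002,-0.001,-0.078],[4.68,-1.826,-0.328,-0.002,-0.001,-0.098],[5.616,-2.191,-0.393,-0.002,-0.001,-0.117]]
[-0.12384158  0.02556386  0.00887839]
```

Request:
{"method": "move_arm", "body": {
  "commands": [
    [[0.5,-0.2,-0.05,0,0,-0.01],[1.2,-0.5,-0.1,0,0,-0.03],[2.1,-0.8,-0.15,0,0,-0.05],[3.0,-1.15,-0.2,0,0,-0.06],[3.9,-1.5,-0.27,0,0,-0.08],[4.7,-1.83,-0.33,0,0,-0.1],[5.3,-2.07,-0.4,0,0,-0.11],[5.6,-2.2,-0.4,0,0,-0.12],[5.6,-2.2,-0.4,0,0,-0.12],[5.6,-2.2,-0.4,0,0,-0.12],[5.6,-2.2,-0.4,0,0,-0.12]]
  ]
}}

```text
time: 7.4
position: [0.4399, -0.0015, 0.5106]
tool_rot: [0.76, 0.649, -0.0, -0.0]
ft_force: [0.5, -0.7, -0.7]
grip_width: 0.0139
grip_force: 20.0
```

Run:
```python
from plan import *
c=snap('wrist'); cv2.imwrite('pics/w2.png',c['pixels'])
rows([((.44,0,.51),-9.1)],step=.045)
hsv=cv2.cvtColor(c['pixels'],cv2.COLOR_BGR2HSV).astype(int)
m=(abs(hsv[...,0]-115)<12)&(hsv[...,1]>110)
n,l,s,ce=cv2.connectedComponentsWithStats(m.astype(np.uint8))
for i in range(1,n):
    if s[i,4]>30:
        v,u=np.nonzero(l==i);P=w(c,u,v);print(s[i],ce[i].round(1),np.median(P,0).round(4))
```

```text
t 7.45 pos [ 0.4399 -0.0014  0.5106] yaw -9.02 tiltz [-3.e-04 -1.e-04 -1.e+00] F [-0.34 -0.31 -0.62] w 0.0139 gf 20.0
1
[[0.036,-0.003,0.015,0.0,0.0,0.001]]
[ 477    0   54   39 1460] [505.8  17.4] [0.6277 0.1254 0.1757]
[ 299  234   33   47 1307] [315.  258.8] [0.4412 0.0072 0.348 ]
[462 254  37  24 417] [476.7 263.1] [ 0.6643 -0.1914  0.0334]
[ 483  336   65   22 1033] [516.9 347.9] [ 0.7435 -0.38    0.0094]
```

View pics/w2.png

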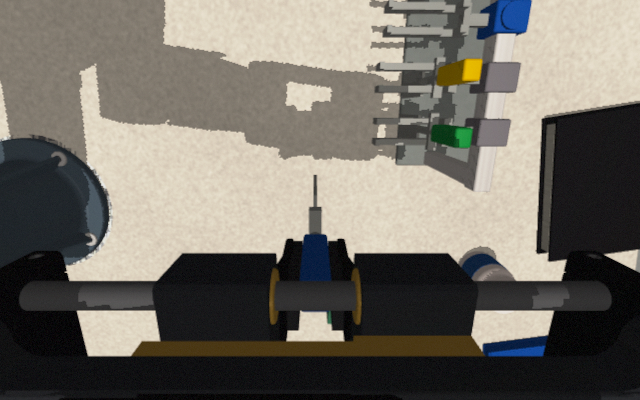

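The spatula hangs straight in the grip (blade tip 315,178). The blue clamp is at (506,17), at the image edge, and the prongs run horizontally. I'll move 75 mm towards +y and look again.

Request:
{"method": "move_arm", "body": {
  "commands": [
    [[0.5,0,0,0,0,0],[1.1,0,0,0,0,0],[1.6,0,0,0,0,0],[1.9,0,0,0,0,0],[1.9,0,0,0,0,0],[1.9,0,0,0,0,0],[1.9,0,0,0,0,0]]
  ]
}}

```text
time: 8.32
position: [0.4515, 0.0738, 0.5108]
tool_rot: [0.76, 0.65, -0.0, 0.0]
ft_force: [0.4, 0.3, -0.8]
grip_width: 0.0142
grip_force: 20.0
```

Run:
```python
from plan import *
c=snap('wrist'); np.savez('w3.npz',**c); im=c['pixels']; cv2.imwrite('pics/w3.png',cv2.resize(im[0:220,340:560],None,fx=2.7,fy=2.7,interpolation=cv2.INTER_CUBIC))
rows([((.44,0,.51),-9.1)],step=.3)
hsv=cv2.cvtColor(im,cv2.COLOR_BGR2HSV).astype(int)
m=(abs(hsv[...,0]-115)<12)&(hsv[...,1]>110)
n,l,s,ce=cv2.connectedComponentsWithStats(m.astype(np.uint8))
for i in range(1,n):
    if s[i,4]>30:
        v,u=np.nonzero(l==i);P=w(c,u,v);print(s[i],ce[i].round(1),np.median(P,0).round(4))
vv,uu=np.mgrid[0:400,0:640];P=w(c,uu,vv)
psi=np.radians(-9.1);rx=np.array([np.cos(psi),np.sin(psi),0]);ry=np.array([-np.sin(psi),np.cos(psi),0])
# points at prong-top height
k=(abs(P[...,2]-.165)<.004)&(uu>350)&(vv<230);q=P[k];X=q@rx;Y=q@ry
print(len(q)); h,e=np.histogram(Y,bins=np.arange(0.05,.4,.002)); print([(round(a,3),b) for a,b in zip(e,h) if b>8])
```

```text
t 8.38 pos [0.4515 0.0738 0.5108] yaw -8.99 tiltz [-1.e-04 -2.e-04 -1.e+00] F [ 0.22 -0.16 -0.5 ] w 0.0137 gf 20.0
1
[[-1.868,0.005,0.019,0.0,0.0,0.002]]
[ 467   93   49   28 1139] [492.6 106.4] [0.628  0.1276 0.1758]
[ 299  234   33   47 1306] [314.9 258.9] [0.4528 0.0824 0.3483]
5933
[(np.float64(0.104), np.int64(9)), (np.float64(0.106), np.int64(15)), (np.float64(0.108), np.int64(20)), (np.float64(0.11), np.int64(13)), (np.float64(0.112), np.int64(54)), (np.float64(0.114), np.int64(99)), (np.float64(0.116), np.int64(94)), (np.float64(0.118), np.int64(79)), (np.float64(0.12), np.int64(41)), (np.float64(0.122), np.int64(45)), (np.float64(0.124), np.int64(45)), (np.float64(0.126), np.int64(52)), (np.float64(0.128), np.int64(61)), (np.float64(0.13), np.int64(35)), (np.float64(0.132), np.int64(78)), (np.float64(0.134), np.int64(122)), (np.float64(0.136), np.int64(136)), (np.float64(0.138), np.int64(112)), (np.float64(0.14), np.int64(27)), (np.float64(0.142), np.int64(24)), (np.float64(0.144), np.int64(10)), (np.float64(0.146), np.int64(10)), (np.float64(0.148), np.int64(10)), (np.float
[... 1987 characters left out ...]
 (np.float64(0.278), np.int64(22)), (np.float64(0.28), np.int64(17)), (np.float64(0.282), np.int64(181)), (np.float64(0.284), np.int64(126)), (np.float64(0.286), np.int64(171)), (np.float64(0.288), np.int64(39)), (np.float64(0.29), np.int64(39)), (np.float64(0.292), np.int64(35)), (np.float64(0.294), np.int64(14)), (np.float64(0.296), np.int64(12)), (np.float64(0.298), np.int64(14)), (np.float64(0.3), np.int64(13)), (np.float64(0.302), np.int64(14)), (np.float64(0.304), np.int64(17)), (np.float64(0.306), np.int64(34)), (np.float64(0.308), np.int64(43)), (np.float64(0.31), np.int64(51)), (np.float64(0.312), np.int64(302)), (np.float64(0.314), np.int64(192)), (np.float64(0.316), np.int64(34))]
```

View pics/w3.png

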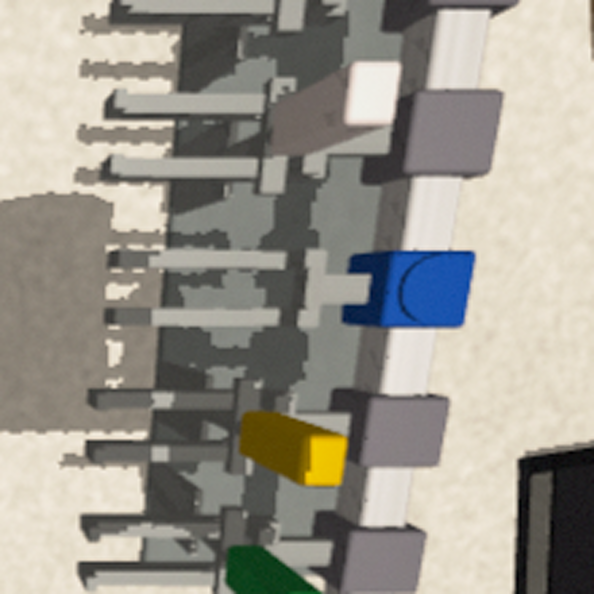

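The crop shows the empty fork clearly. Its prongs are at crop rows 260 and 317, with tips at column 107. The notch gap runs from about column 283 to 305, with the crossbar and backstop behind it, and the blue clamp front is at about 345.

Run:
```python
from plan import *
c=dict(np.load('w3.npz'))
def px(u,v,z): return onz(c,340+np.array(u)/2.7,np.array(v)/2.7,z)
vv,uu=np.mgrid[0:400,0:640];P=w(c,uu,vv)
for it,deg in((0,-9.1),):
    psi=np.radians(deg);rx=np.array([np.cos(psi),np.sin(psi),0]);ry=np.array([-np.sin(psi),np.cos(psi),0])
    Y=P@ry;X=P@rx
    for yc in(.215,.235,.165,.186,.265,.285):
        k=(abs(P[...,2]-.165)<.004)&(uu>350)&(vv<230)&(abs(Y-yc)<.006)&(X<.585)
        q=P[k];f=np.polyfit(X[k],Y[k],1);print(yc,k.sum(),'slope deg',np.degrees(f[0]).round(2),'Y',np.median(Y[k]).round(4),'z',np.median(q[:,2]).round(4))
    a=px([107,152,284,306],[260,260,262,262],.165);b=px([107,152,280,301],[316,316,317,317],.165)
    print('X',(a@rx).round(4),(b@rx).round(4),'Y',(a@ry).round(4),(b@ry).round(4))
    t=px([437],[288],.189);print('tag',t@rx,t@ry); cf=px([345],[288],.165);print('clampfront',cf@rx)
    s=np.array([.4515,.0738,0]);print('tcp',s@rx,s@ry)
    # held handle: depth points & blade in this view
    hsv=cv2.cvtColor(c['pixels'],cv2.COLOR_BGR2HSV).astype(int)
    m=(abs(hsv[...,0]-115)<12)&(hsv[...,1]>110)&(abs(uu-315)<20)&(abs(vv-258)<26)
    for v in (236,245,255,265,275):
        u=np.nonzero(m[v])[0];print(v,u.min(),u.max(),c['range_z'][v,u].mean().round(3))
    C=w(c,320.,200.,0.);print('cam',C@rx,C@ry,C[2])
    # neck/blade columns
    g=cv2.cvtColor(c['pixels'],cv2.COLOR_BGR2GRAY)
    for v in(180,195,210,222,230):
        r=c['range_z'][v,295:335];z=P[v,295:335,2];k=np.nonzero(z>.12)[0]
        if len(k):print(v,295+k.min(),295+k.max(),X[v,295+k].mean().round(4),Y[v,295+k].mean().round(4),z[k].mean().round(4))
```

```text
0.215 385 slope deg 1.54 Y 0.2156 z 0.1652
0.235 402 slope deg -2.34 Y 0.235 z 0.1652
0.165 361 slope deg -2.06 Y 0.1653 z 0.1652
0.186 499 slope deg -0.67 Y 0.1855 z 0.1651
0.265 579 slope deg 0.81 Y 0.2651 z 0.1652
0.285 517 slope deg 1.64 Y 0.2853 z 0.1653
X [0.4961 0.5122 0.5593 0.5671] [0.4973 0.5136 0.5601 0.5677] Y [0.2347 0.2348 0.2342 0.2342] [0.2155 0.2155 0.2152 0.2153]
tag [0.60196892] [0.22531498]
clampfront [0.58226196]
tcp 0.4341452683846556 0.14427950630361658
236 305 325 0.186
245 302 326 0.174
255 301 329 0.162
265 301 330 0.152
275 299 331 0.143
cam 0.4338904904072241 0.22385084182398662 0.49091241306570593
180 313 316 0.4337 0.16 0.1997
195 313 316 0.4337 0.16 0.253
210 309 320 0.4338 0.1631 0.3006
222 309 320 0.4338 0.1554 0.3012
230 309 320 0.4338 0.15 0.3012
```

```bash
cat > st.py <<'E'
from h import *
psi=np.radians(-9.1);rx=np.array([np.cos(psi),np.sin(psi),0]);ry=np.array([-np.sin(psi),np.cos(psi),0])
def st():
    o=get_obs();p=o['position'];f=np.array(o['ft_force']);A=R.from_quat(o['tool_rot']).as_matrix()
    print('t %.2f X %.4f Y %.4f z %.4f pin_z %.4f'%(o['time'],p@rx,p@ry,p[2],p[2]-.2138),'yaw %.2f'%np.degrees(np.arctan2(A[1,1],A[0,1])),'tilt',A[:2,2].round(4),'F XYZ %.2f %.2f %.2f'%(f@rx,f@ry,f[2]),'mom',np.round(o['moment'],3),'w %.4f gf %.1f'%(o['grip_width'],o['grip_force']))
if __name__=='__main__': st()
E
python3 st.py
```

```text
t 8.38 X 0.4341 Y 0.1443 z 0.5108 pin_z 0.2970 yaw -8.99 tilt [-0.0001 -0.0002] F XYZ 0.24 -0.12 -0.50 mom [-0.075  0.013 -0.041] w 0.0137 gf 20.0
```

Request:
{"method": "move_arm", "body": {
  "commands": [
    [[0.5,0.1,0,0,0,0],[1.0,0.15,0,0,0,0],[1.5,0.15,0,0,0,0],[1.8,0.15,0.1,0,0,0],[2.0,0.15,0.4,0,0,0],[2.0,0.15,0.9,0,0,0],[2.0,0.15,1.5,0,0,0],[2.0,0.15,2.1,0,0,0],[2.0,0.15,2.6,0,0,0],[2.0,0.15,2.8,0,0,0],[2.0,0.15,2.8,0,0,0],[2.0,0.15,2.8,0,0,0]]
  ]
}}

```text
time: 9.88
position: [0.4702, 0.1524, 0.3993]
tool_rot: [0.76, 0.65, 0.001, 0.0]
ft_force: [0.3, -0.2, -1.2]
grip_width: 0.0138
grip_force: 20.0
```

Run:
```python
from st import *
st(); c=snap('wrist'); cv2.imwrite('pics/w4.png',c['pixels'][60:400,200:560]); C=w(c,320.,200.,0.);print('cam',C@rx,C@ry,C[2])
c=snap('scene'); cv2.imwrite('pics/s4.png',cv2.resize(c['pixels'][70:260,230:430],None,fx=3,fy=3,interpolation=cv2.INTER_CUBIC))
```

```text
t 9.88 X 0.4402 Y 0.2249 z 0.3993 pin_z 0.1855 yaw -8.94 tilt [0.0015 0.0001] F XYZ 0.30 -0.11 -1.19 mom [-0.066  0.102 -0.07 ] w 0.0138 gf 20.0
cam 0.43988163948760467 0.3044462233747972 0.37958631966318995
```

View pics/s4.png

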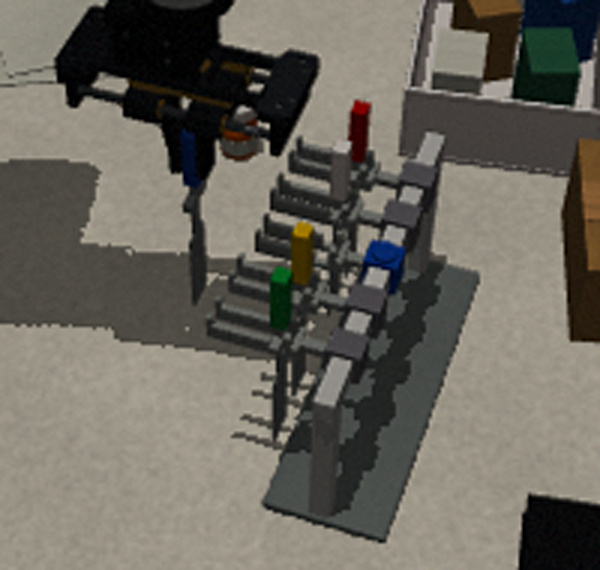

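The spatula hangs upright in line with the blue fork, left of its tips (image ~195,240). The neighbours are clear, so I'll go in level.

Request:
{"method": "move_arm", "body": {
  "commands": [
    [[-0.01,0.3,0,0,0,0],[-0.01,0.6,0,0,0,0],[-0.01,0.9,0,0,0,0],[-0.01,1.1,0,0,0,0],[-0.01,1.3,0,0,0,0],[-0.01,1.5,0,0,0,0],[-0.01,1.7,0,0,0,0],[-0.01,1.9,0,0,0,0],[-0.01,2.1,0,0,0,0],[-0.01,2.17,0,0,0,0],[-0.01,2.17,0,0,0,0],[-0.01,2.17,0,0,0,0]]
  ]
}}

```text
time: 11.48
position: [0.5553, 0.1386, 0.3987]
tool_rot: [0.76, 0.65, -0.0, -0.0]
ft_force: [0.1, 0.7, -0.5]
grip_width: 0.014
grip_force: 20.0
```

Run:
```python
from st import *
st(); c=snap('wrist'); np.savez('w5.npz',**c); cv2.imwrite('pics/w5.png',c['pixels'][0:400,160:560]*1); C=w(c,320.,200.,0.);print('cam',C@rx,C@ry,C[2])
```

```text
t 11.47 X 0.5263 Y 0.2247 z 0.3987 pin_z 0.1849 yaw -8.93 tilt [-0.0006 -0.    ] F XYZ 0.03 0.69 -0.51 mom [-0.12   0.065 -0.011] w 0.0140 gf 20.0
cam 0.5259976150084009 0.30427157841357255 0.37886844418766397
```

View pics/w5.png

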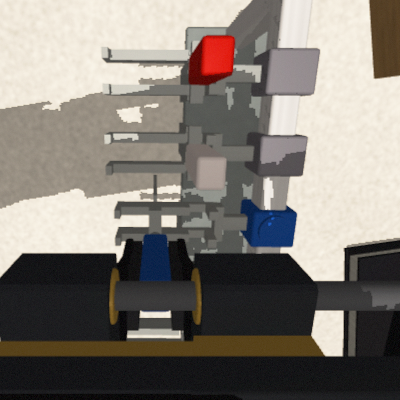

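The spatula's neck is in the fork opening (blade tip at 155,180, prongs at rows 208 and 236) with no side force. Now I'll lower it.

Request:
{"method": "move_arm", "body": {
  "commands": [
    [[0,0,0.1,0,0,0],[0,0,0.2,0,0,0],[0,0,0.28,0,0,0],[0,0,0.32,0,0,0],[0,0,0.32,0,0,0],[0,0,0.32,0,0,0]]
  ]
}}

```text
time: 12.28
position: [0.5556, 0.1386, 0.386]
tool_rot: [0.76, 0.65, 0.0, 0.0]
ft_force: [-0.1, -0.6, -1.2]
grip_width: 0.0139
grip_force: 20.0
```

```bash
python3 st.py
```

```text
t 12.28 X 0.5267 Y 0.2247 z 0.3860 pin_z 0.1722 yaw -8.94 tilt [0.0002 0.    ] F XYZ -0.01 -0.65 -1.24 mom [-0.14   0.062 -0.05 ] w 0.0139 gf 20.0
```

Request:
{"method": "move_arm", "body": {
  "commands": [
    [[0,0,0.02,0,0,0],[0,0,0.03,0,0,0],[0,0,0.04,0,0,0],[0,0,0.05,0,0,0],[0,0,0.05,0,0,0],[0,0,0.05,0,0,0]]
  ]
}}

```text
time: 13.02
position: [0.5556, 0.1386, 0.3839]
tool_rot: [0.76, 0.65, -0.0, -0.0]
ft_force: [-0.5, 0.0, -2.1]
grip_width: 0.0138
grip_force: 20.0
```

```bash
python3 st.py
```

```text
t 13.03 X 0.5267 Y 0.2247 z 0.3839 pin_z 0.1701 yaw -8.94 tilt [-0.  0.] F XYZ -0.54 -0.07 -2.10 mom [-0.092  0.028  0.008] w 0.0138 gf 20.0
```

Request:
{"method": "move_arm", "body": {
  "commands": [
    [[0,0,0.01,0,0,0],[0,0,0.02,0,0,0],[0,0,0.02,0,0,0],[0,0,0.02,0,0,0]]
  ]
}}

```text
time: 13.52
position: [0.5555, 0.1386, 0.3831]
tool_rot: [0.76, 0.65, 0.0, 0.0]
ft_force: [-0.5, 1.4, -0.9]
grip_width: 0.0139
grip_force: 20.0
```

```bash
python3 st.py
```

```text
t 13.53 X 0.5266 Y 0.2247 z 0.3831 pin_z 0.1693 yaw -8.94 tilt [ 0. -0.] F XYZ -0.72 1.28 -0.89 mom [-0.122  0.05   0.032] w 0.0139 gf 20.0
```

Request:
{"method": "move_arm", "body": {
  "commands": [
    [[0,0,0.01,0,0,0],[0,0,0.02,0,0,0],[0,0,0.02,0,0,0],[0,0,0.02,0,0,0]]
  ]
}}

```text
time: 14.02
position: [0.5555, 0.1386, 0.3828]
tool_rot: [0.76, 0.65, 0.0, 0.0]
ft_force: [-2.4, 0.3, 3.7]
grip_width: 0.0139
grip_force: 20.0
```

```bash
python3 st.py
```

```text
t 14.03 X 0.5266 Y 0.2247 z 0.3828 pin_z 0.1690 yaw -8.94 tilt [0.0004 0.    ] F XYZ -2.43 -0.07 3.69 mom [-0.15   0.301  0.024] w 0.0139 gf 20.0
```

Request:
{"method": "move_arm", "body": {
  "commands": [
    [[0,0,0,0,0,0],[0,0,0,0,0,0],[0,0,0,0,0,0],[0,0,0,0,0,0],[0,0,0,0,0,0],[0,0,0,0,0,0]]
  ]
}}

```text
time: 14.78
position: [0.5556, 0.1386, 0.3827]
tool_rot: [0.76, 0.65, 0.0, 0.0]
ft_force: [-0.8, -0.1, 6.0]
grip_width: 0.0138
grip_force: 20.0
```

Request:
{"method": "move_arm", "body": {
  "commands": [
    [[0,0.05,0,0,0,0],[0,0.1,0,0,0,0],[0,0.15,0,0,0,0],[0,0.2,0,0,0,0],[0,0.25,0,0,0,0],[0,0.3,0,0,0,0],[0,0.35,0,0,0,0],[0,0.4,0,0,0,0],[0,0.4,0,0,0,0],[0,0.4,0,0,0,0]]
  ]
}}

```text
time: 16.02
position: [0.5699, 0.1365, 0.3827]
tool_rot: [0.76, 0.65, -0.002, -0.002]
ft_force: [-4.2, 0.5, 7.6]
grip_width: 0.0137
grip_force: 20.0
```

```bash
python3 st.py
```

```text
t 16.02 X 0.5412 Y 0.2249 z 0.3827 pin_z 0.1689 yaw -8.94 tilt [-0.005   0.0008] F XYZ -4.24 -0.18 7.60 mom [0.098 1.312 0.005] w 0.0137 gf 20.0
```

Request:
{"method": "move_arm", "body": {
  "commands": [
    [[0,0,-0.006,0,0,0],[0,0.04,-0.006,0,0,0],[0,0.08,-0.006,0,0,0],[0,0.12,-0.006,0,0,0],[0,0.16,-0.006,0,0,0],[0,0.2,-0.006,0,0,0],[0,0.2,-0.006,0,0,0],[0,0.2,-0.006,0,0,0]]
  ]
}}

```text
time: 17.02
position: [0.5781, 0.1352, 0.3827]
tool_rot: [0.76, 0.65, -0.001, -0.002]
ft_force: [-4.7, 0.4, 6.5]
grip_width: 0.0139
grip_force: 20.0
```

```bash
python3 st.py
```

```text
t 17.02 X 0.5494 Y 0.2249 z 0.3827 pin_z 0.1689 yaw -8.94 tilt [-0.0044  0.0007] F XYZ -4.71 -0.36 6.54 mom [ 0.083  1.069 -0.009] w 0.0139 gf 20.0
```

Request:
{"method": "move_arm", "body": {
  "commands": [
    [[0,0.025,0,0,0,0],[0,0.05,0,0,0,0],[0,0.075,0,0,0,0],[0,0.075,0,0,0,0],[0,0.075,0,0,0,0]]
  ]
}}

```text
time: 17.65
position: [0.5808, 0.1348, 0.3826]
tool_rot: [0.76, 0.65, -0.002, -0.002]
ft_force: [-4.9, 1.3, 7.6]
grip_width: 0.0137
grip_force: 20.0
```

```bash
python3 st.py
```

```text
t 17.65 X 0.5522 Y 0.2249 z 0.3826 pin_z 0.1688 yaw -8.94 tilt [-0.0052  0.0008] F XYZ -5.07 0.54 7.60 mom [ 0.034  1.194 -0.032] w 0.0137 gf 20.0
```

Request:
{"method": "move_arm", "body": {
  "commands": [
    [[0,0.02,0,0,0,0],[0,0.04,0,0,0,0],[0,0.06,0,0,0,0],[0,0.06,0,0,0,0],[0,0.06,0,0,0,0]]
  ]
}}

```text
time: 18.27
position: [0.5847, 0.134, 0.3819]
tool_rot: [0.76, 0.65, -0.0, 0.0]
ft_force: [-0.4, 0.2, -2.0]
grip_width: 0.0136
grip_force: 20.0
```

```bash
python3 st.py
```

```text
t 18.27 X 0.5562 Y 0.2247 z 0.3819 pin_z 0.1681 yaw -8.94 tilt [-0.     -0.0001] F XYZ -0.40 0.12 -1.97 mom [-0.083  0.073  0.016] w 0.0136 gf 20.0
```

Request:
{"method": "move_arm", "body": {
  "commands": [
    [[0,0.01,0,0,0,0],[0,0.025,0,0,0,0],[0,0.025,0,0,0,0],[0,0.025,0,0,0,0]]
  ]
}}

```text
time: 18.77
position: [0.5856, 0.1339, 0.3826]
tool_rot: [0.76, 0.65, 0.0, 0.0]
ft_force: [-0.1, -0.4, -1.8]
grip_width: 0.0143
grip_force: 20.0
```

```bash
python3 st.py
```

```text
t 18.77 X 0.5571 Y 0.2248 z 0.3826 pin_z 0.1688 yaw -8.94 tilt [ 0. -0.] F XYZ 0.01 -0.45 -1.81 mom [-0.121  0.026  0.033] w 0.0143 gf 20.0
```

The load dropped off at X 0.556, so the pin is over the notch. Now I'll lower it.

Request:
{"method": "move_arm", "body": {
  "commands": [
    [[0,0,0.02,0,0,0],[0,0,0.04,0,0,0],[0,0,0.06,0,0,0],[0,0,0.08,0,0,0],[0,0,0.08,0,0,0],[0,0,0.08,0,0,0]]
  ]
}}

```text
time: 19.52
position: [0.5856, 0.1339, 0.3794]
tool_rot: [0.76, 0.65, 0.0, -0.0]
ft_force: [0.2, 0.2, -2.3]
grip_width: 0.0141
grip_force: 20.0
```

```bash
python3 st.py
```

```text
t 19.52 X 0.5571 Y 0.2248 z 0.3794 pin_z 0.1656 yaw -8.94 tilt [-0.  0.] F XYZ 0.13 0.18 -2.27 mom [-0.113  0.074  0.028] w 0.0141 gf 20.0
```

Request:
{"method": "move_arm", "body": {
  "commands": [
    [[0,0,0.02,0,0,0],[0,0,0.04,0,0,0],[0,0,0.06,0,0,0],[0,0,0.08,0,0,0],[0,0,0.08,0,0,0],[0,0,0.08,0,0,0]]
  ]
}}

```text
time: 20.27
position: [0.5856, 0.1339, 0.3762]
tool_rot: [0.76, 0.65, 0.0, 0.0]
ft_force: [-0.1, -0.3, -0.6]
grip_width: 0.0138
grip_force: 20.0
```

```bash
python3 st.py
```

```text
t 20.27 X 0.5570 Y 0.2248 z 0.3762 pin_z 0.1624 yaw -8.94 tilt [ 0. -0.] F XYZ -0.08 -0.27 -0.60 mom [-0.07   0.063  0.007] w 0.0138 gf 20.0
```

Request:
{"method": "move_arm", "body": {
  "commands": [
    [[0,0,0.01,0,0,0],[0,0,0.02,0,0,0],[0,0,0.03,0,0,0],[0,0,0.035,0,0,0],[0,0,0.035,0,0,0],[0,0,0.035,0,0,0]]
  ]
}}

```text
time: 21.02
position: [0.5855, 0.1339, 0.3748]
tool_rot: [0.76, 0.65, -0.0, -0.0]
ft_force: [-0.2, -0.1, -1.1]
grip_width: 0.0139
grip_force: 20.0
```

```bash
python3 st.py
```

```text
t 21.02 X 0.5570 Y 0.2248 z 0.3748 pin_z 0.1610 yaw -8.93 tilt [-0.0001 -0.    ] F XYZ -0.18 -0.16 -1.09 mom [-0.094  0.151  0.02 ] w 0.0139 gf 20.0
```

Request:
{"method": "move_arm", "body": {
  "commands": [
    [[0,0,0.01,0,0,0],[0,0,0.015,0,0,0],[0,0,0.015,0,0,0],[0,0,0.015,0,0,0],[0,0,0.015,0,0,0]]
  ]
}}

```text
time: 21.65
position: [0.5855, 0.1339, 0.3747]
tool_rot: [0.76, 0.65, 0.0, 0.0]
ft_force: [-2.0, -0.8, 4.9]
grip_width: 0.0136
grip_force: 20.0
```

```bash
python3 st.py
```

```text
t 21.65 X 0.5570 Y 0.2248 z 0.3747 pin_z 0.1609 yaw -8.94 tilt [ 0.0003 -0.    ] F XYZ -1.87 -1.13 4.94 mom [-0.149  0.509  0.035] w 0.0136 gf 20.0
```

Request:
{"method": "move_arm", "body": {
  "commands": [
    [[0,0,0,0,0,0],[0,0,0,0,0,0],[0,0,0,0,0,0],[0,0,0,0,0,0]]
  ],
  "squeeze": 8
}}

```text
time: 22.15
position: [0.5855, 0.1339, 0.3748]
tool_rot: [0.76, 0.65, 0.0, 0.0]
ft_force: [-1.6, 0.0, 5.7]
grip_width: 0.0137
grip_force: 8.0
```

Request:
{"method": "move_arm", "body": {
  "commands": [
    [[0,0,0,0,0,0],[0,0,0,0,0,0],[0,0,0,0,0,0],[0,0,0,0,0,0],[0,0,0,0,0,0],[0,0,0,0,0,0]]
  ],
  "claw": 0.3
}}

```text
time: 22.9
position: [0.5856, 0.1338, 0.3742]
tool_rot: [0.76, 0.65, 0.0, 0.0]
ft_force: [0.1, 0.1, -0.9]
grip_width: 0.0307
grip_force: 0.0
```

Run:
```python
from st import *
st(); c=snap('scene'); cv2.imwrite('pics/s6.png',cv2.resize(c['pixels'][70:260,230:430],None,fx=3,fy=3,interpolation=cv2.INTER_CUBIC))
```

```text
t 22.90 X 0.5571 Y 0.2248 z 0.3742 pin_z 0.1604 yaw -8.94 tilt [0.0001 0.    ] F XYZ 0.07 0.09 -0.95 mom [-0.048  0.015 -0.014] w 0.0307 gf 0.0
```

View pics/s6.png

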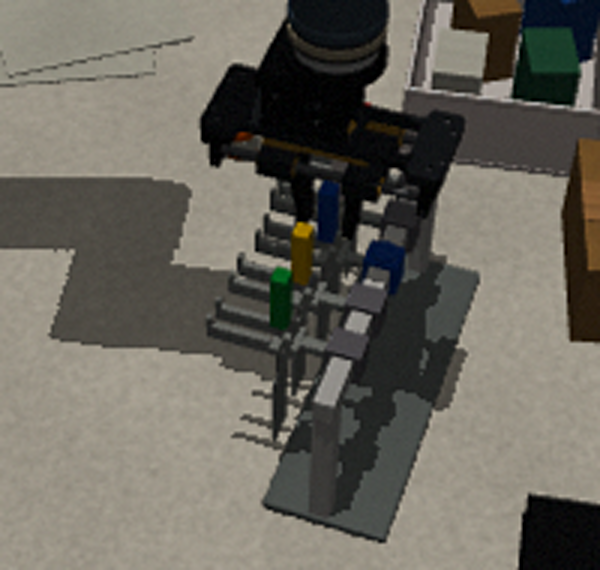

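The fingers are open on either side of the upright blue handle (327,212), which hangs on the fork. Now I'll raise the gripper straight up.

Request:
{"method": "move_arm", "body": {
  "commands": [
    [[0,0,-0.15,0,0,0],[0,0,-0.35,0,0,0],[0,0,-0.6,0,0,0],[0,0,-0.9,0,0,0],[0,0,-1.3,0,0,0],[0,0,-1.9,0,0,0],[0,0,-2.5,0,0,0],[0,0,-3.0,0,0,0],[0,0,-3.2,0,0,0],[0,0,-3.2,0,0,0],[0,0,-3.2,0,0,0]]
  ]
}}

```text
time: 24.32
position: [0.5853, 0.1338, 0.5013]
tool_rot: [0.76, 0.65, -0.001, -0.001]
ft_force: [-0.0, 0.1, 0.0]
grip_width: 0.0305
grip_force: 0.0
```

Run:
```python
from st import *
st(); c=snap('wrist'); P=w(c,*np.meshgrid(np.arange(640),np.arange(400)))
hsv=cv2.cvtColor(c['pixels'],cv2.COLOR_BGR2HSV).astype(int);X=P@rx;Y=P@ry
m=(abs(hsv[...,0]-115)<12)&(hsv[...,1]>110)&(abs(X-.557)<.03)&(abs(Y-.225)<.03)
for z in(.232,.22,.2,.185):
    k=m&(abs(P[...,2]-z)<.005);print(z,k.sum(),X[k].mean().round(4),Y[k].mean().round(4))
c=snap('scene');cv2.imwrite('pics/s7.png',cv2.resize(c['pixels'][70:260,230:430],None,fx=3,fy=3,interpolation=cv2.INTER_CUBIC))
```

```text
t 24.32 X 0.5568 Y 0.2247 z 0.5013 pin_z 0.2875 yaw -8.94 tilt [-0.0019 -0.0001] F XYZ -0.04 0.05 0.04 mom [-0.057  0.113  0.03 ] w 0.0305 gf 0.0
0.232 311 0.5568 0.2269
0.22 44 0.5567 0.2334
0.2 40 0.5567 0.2334
0.185 36 0.557 0.2335
```

View pics/s7.png

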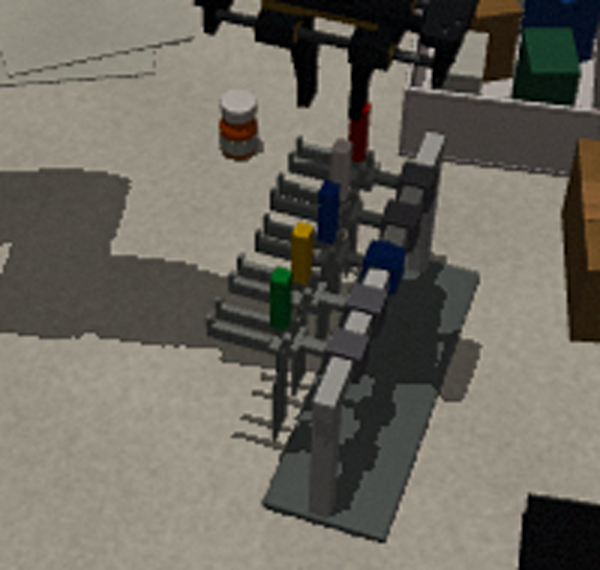

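The blue spatula hangs vertically in its fork (handle at 328,212), the neighbours look undisturbed, and the gripper is well clear. I'm handing in.

```bash
python3 -c "
from rig import *
print(hand_in())"
```

```text
the job is handed in; nothing more can be done
None
```

The blue spatula hangs upright in the notch of the blue-tagged fork, released and clear of the gripper; in the last view the neighbours look unmoved, and I handed the job in at about 24 s (no verdict came back).

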